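# Press a fried tofu block and lift it out with the tongs

## Robot

A 7-joint arm with a two-finger parallel gripper is mounted at the origin on the work surface. World frame = base frame: x ahead of the robot, y to its left, z up, the work surface at z = 0. Lengths are in m, angles in rad, forces in N, time in s.
With the tool pointing down it reaches from about 0.4 to 0.85 m from the base axis. Payload 4.5 kg.
Tool frame: the origin (TCP) lies at the very end of the fingers, on their centre line; the grasp point (between the pads) lies 19 mm behind it (r.grip_depth is the z of the grasp point in the tool frame, in m); z points along the fingers, y is the line along which they close (so a half turn about z gives the same grasp; the last joint's range is limited). The gripper opens to 88 mm and grips with 3 to 60 N. Pads are 18 mm wide; open, the fingers measure 123 mm over their backs; the gripper's body (75 mm by 187 mm) begins 45 mm behind the grasp point.
Start: joints at [1.322, 0.689, -0.195, 1.565, 0.157, 0.902, -0.215], TCP at [0.174, -0.6, 0.239] pointing down, gripper open.
Joint ranges: [-3.01, 3.01], [-0.46, 2.08], [-1.47, 1.51], [0.13, 2.56], [-1, 4.14], [0.04, 2.09], [-2.66, 2.66]. Speed limits (rad/s): [2.57, 2.57, 3.14, 3.14, 3.14, 3.14, 3.14].

## Interface

Orientations are given as a unit quaternion [x, y, z, w].
In Python, from plant import r gives the robot as it stands.
- The arm moves only by the tool nudge_tcp, called after "Request:" as a command line: name --argument value ..., lists and objects as JSON in quotes. Schema: {"type":"object","properties":{"deltas":{"type":"string"},"grip_n":{"type":"number"},"only":{"type":"string"},"quiet":{"type":"boolean"},"lines":{"type":"string"}},"required":["deltas"],"additionalProperties":false}. deltas is a string of 1 to 10 rows, parted by a bar, with the numbers parted by spaces; each row has 7 numbers: the opening from 0.0 (shut) to 1.0 (fully open), then dx, dy, dz in units of 100 mm, then a rotation vector rx, ry, rz in units of 0.2 rad; each row is the pose to reach, as a shift and turn from the pose commanded when the call began, along the tool's axes at that moment; what a row does not reach only later rows make up. A row lasts 1/10 s, in which the tool goes at most 0.05 m and 0.15 rad, less where a joint would pass 70% of its speed; a pose out of reach is approached as far as the arm can. The fingers move at their own pace and stop on an object; grip_n is the grip in N (left out, the last holds). Time passes only in rows, so rows that do not move let the fingers close. The tool returns the time, the measured TCP pose, the force, the opening and the grip force at its end. only (a regular expression) keeps the lines of the reply that match it, lines (a string "A,B") keeps lines A to B, and quiet returns only ok. Input that does not fit is refused with a message, and nothing moves.
- r.get_state(): the state, without advancing time (a new reading comes with each control period).
- r.snapshot(name): name is "scene" or "top" or "wrist"; returns the picture (384x512x3 uint8, red, green, blue); there is no depth.
- r.camera_params(name): a dict with "fx", "fy", "cx", "cy" (pixels), "k1" (the pictures are not rectified: a ray, as slopes to the right and down, at radius r is drawn at 1 + k1 r^2 times it, then the intrinsics apply), "rvec" (rotation vector, rad) and "tvec" (3), from world to camera coordinates, as OpenCV has them. Camera axes: x right, y down, z forward; pixel columns grow to the right and rows downward; lengths in m; the calibration is good to about 2 mm. A picture is of the moment at which its call begins: read the wrist's pose just before it. camera_params takes no time and is no camera call; for the wrist camera it gives the pose at the moment of the call.
- r.finish_job(): hands the job in; it is judged then, once.
The state is a dict: "clock": time; "q": joint angles; "qd": joint speeds; "joint_torque": joint torques, N m; "tool_pos": TCP position; "eef_rot": TCP orientation; "contact_force": force on the tool from outside, world axes, zero at the start; "moment": the same for the moment, N m; "opening": opening from 0.0 (shut) to 1.0 (fully open); "finger_force": force on a finger pad.
Only numpy, scipy, OpenCV 4.12 (cv2) and the standard library are available. Lean on these libraries where they do the work, as an engineer would, in place of code of your own. Each camera call takes 0.05 s, during which the arm holds its last target. There are 200 camera calls.

## Task

Leaving everything else on the counter in its place and never touching the block with the hand itself, press the fried tofu block that lies in the hand press: swing the press arm by its knob over onto the block, let the arm rest on it for a moment, then swing the arm fully back so that it stays open. Then grip the kitchen tongs, close their tips on the block, lift it out of the press and finish while holding it with the tongs well clear above the press, the block about 15 cm or more above the counter.

Things in the scene. Friction and masses are not known exactly. Their poses are not given: they have to be found in the camera images.
- press: Aluminium hand press fixed to the counter, on either side of its middle. Origin: on the counter under the middle of the nest; x points from the nest back to the hinge posts, z up; the front (-x) faces roughly to the robot. Base plate 12 mm high, x -35 to 115, y -45 to 45 mm; two posts 124 mm high at x = 63 to 93 mm, 56 mm over their outsides.
- press_nest (a point): Middle of the nest, at (0, 0, 40) mm in the press's frame: a flat pad 60 (x) x 70 (y) mm, 40 mm high, open at front and sides, with an 8 mm high stop lip at its back edge (x = 31 to 35 mm).
- press_hinge (a point): Middle of the press arm's hinge, at (75, 0, 110) mm in the press's frame; the hinge axis is the press's y axis.
- press_knob (a point): Centre of the black barrel knob on the end of the press arm, 120 mm from the hinge: 28 mm across, 26 mm long along y, flat ends. At joint value q it stands at x = 75 - 120 cos q, z = 110 + 120 sin q mm in the press's frame. Fingers closing along y can pinch its ends while the arm (bar 10 mm wide, 14 deep) turns between them.
- press_pad: Flat steel pressing pad, 40 x 40 x 10 mm, on a short stem under the press arm 75 mm from the hinge, its face 40 mm below the arm's middle line; it gives a little (0.1 rad) about y to lie flat. Origin: on the arm's middle line above the pad; z points away from the pressing face.
- press_arm (a joint): Hinge of the press arm, rad: about 0 with the arm level and its pad flat on the block, 1.57 upright, 1.95 fully back on its stop; starts between 1.75 and 1.95. The arm weighs 280 g and the hinge has 0.06 N m friction: it stays put within about 0.3 rad of upright; beyond that it falls on over by its own weight.
- block: Fried tofu block, brown, firm, 50 (x) x 34 (y) x 30 (z) mm, about 60 g, lying in the press's nest (underside 40 mm above the counter), its axes within about 10 degrees of the press's. Origin: centre of its underside.
- block_center (a point): Centre of the block, 15 mm above its origin.
- tongs: Stainless kitchen tongs with black grips lying flat on the counter across the middle from the press, 225 mm long, 26 mm high, 105 g. Origin: underside, midway between the grips, near the centre of mass; x to the tips, z up. Black grip flats: x -37 to 37 mm, 26 mm high; at the origin 52 mm over their outsides sprung open, 36 mm with the tips on the block, 23 mm fully squeezed.
- tongs_pivot (a point): The pivot at the tongs' closed end, at (-90, 0, 13) mm in the tongs' frame; the end is 22 mm wide. Its spring needs 5 N (open) to 10 N (on the block) on each grip and opens the tongs when let go. The grips are parallel at 44 mm over their outsides; the tongs can be carried so.
- tongs_tip (a point): Point midway between the two flat tip paddles, at (105, 0, 13) mm in the tongs' frame. The paddles span x = 92 to 118 mm, 26 mm high; inside gap 69 mm sprung open, 51 mm with the grips held at 44 mm, 34 mm on the block.
- tong_left (a joint): Angle of one tong arm about the pivot, rad; both move alike: 0.09 sprung open, 0 when on the block, -0.07 fully squeezed.
- dish: Bystander, leave alone: small white sauce dish, 68 mm across, 22 mm high. Origin: centre of its underside.
- sauce_bottle: Bystander, leave alone: white squeeze bottle, 52 mm across, 150 mm high. Origin: centre of its underside.
- tub: Bystander, leave alone: open white plastic tub, 160 x 130 x 55 mm. Origin: centre of its underside.
- spare_block: Bystander, leave alone: a second fried tofu block like the one in the press, lying in the tub. Origin: centre of its underside.
- steel_bowl: Bystander, leave alone: steel bowl, 150 mm across, 60 mm high. Origin: centre of its underside.
- spoon: Bystander, leave alone: steel spoon, 170 mm long. Origin: centre of its underside.
- cup: Bystander, leave alone: steel cup, 68 mm across, 70 mm high. Origin: centre of its underside.
- jar: Bystander, leave alone: amber glass jar, 66 mm across, 90 mm high. Origin: centre of its underside.

How it is judged:
By the outcome, as a careful person would: the job done as asked, in the order asked, and still so for the second after the job is handed in, while the arm keeps its last pose, push and grip.
It also fails if it takes over 59 s, if anything falls off the work surface, if the arm or the gripper's body presses on something with over 40 N, if the wrist force passes 120 N, or if a joint passes its speed limit or range.

## Working session

There is one attempt and no reset: what is moved stays moved. The work goes in short steps, Python scripts to look and compute and a tool call to move; the robot and the scene stay as the last step left them, time stands still between calls to the robot, and variables do not carry over. Pictures are saved under pics/ and viewed, at most 10 in all, crops included, and the job is handed in when it is done.

```bash
ls; mkdir -p pics
```

Create h.py:
```python
import numpy as np, cv2
from scipy.spatial.transform import Rotation as R
from plant import r
def ray(p,uv):
    K=np.array([[p["fx"],0,p["cx"]],[0,p["fy"],p["cy"]],[0,0,1.]])
    # invert radial x_d = x(1+k1 r^2)
    n=cv2.undistortPoints(np.array([[uv]],float),K,np.array([p["k1"],0,0,0.]))[0,0]
    Rm=R.from_rotvec(np.ravel(p["rvec"])).as_matrix(); t=np.ravel(p["tvec"])
    return -Rm.T@t, Rm.T@np.array([n[0],n[1],1.])
def onplane(p,uv,z):
    c,d=ray(p,uv); return c+d*(z-c[2])/d[2]
def proj(p,X):
    K=np.array([[p["fx"],0,p["cx"]],[0,p["fy"],p["cy"]],[0,0,1.]])
    return cv2.projectPoints(np.atleast_2d(np.array(X,float)),np.ravel(p["rvec"]).astype(float),np.ravel(p["tvec"]).astype(float),K,np.array([p["k1"],0,0,0.]))[0][:,0]
def snap(name,f=None):
    p=r.camera_params(name); im=np.array(r.snapshot(name))
    if f: cv2.imwrite("pics/"+f,im[:,:,::-1])
    return p,im
def to_tool(dw):
    "world vector -> tool axes"
    return R.from_quat(r.get_state()["eef_rot"]).inv().apply(dw)
```

Run:
```python
from h import *
a=snap("scene"); b=snap("top")
cv2.imwrite("pics/s0.png",a[1][:,:,::-1]);cv2.imwrite("pics/t0.png",b[1][:,:,::-1])
for p in (a[0],b[0]): print(p, ray(p,(256,192)))
s=r.get_state(); print(s["clock"],s["tool_pos"],s["eef_rot"],R.from_quat(s["eef_rot"]).as_matrix().round(3))
```

```text
pics
plant.py
{'fx': 443.81986587525716, 'fy': 443.81986587525716, 'cx': 256.7594597471644, 'cy': 197.39081187848177, 'k1': -0.08873995490783446, 'rvec': array([ 2.29469584,  0.70742103, -0.25874726]), 'tvec': array([-0.47712275, -0.16254171,  1.55609147])} (array([ 1.04304328, -0.72781482,  1.02851004]), array([-0.37889785,  0.58253832, -0.71919121]))
{'fx': 474.36062957923616, 'fy': 474.36062957923616, 'cx': 259.32791776635014, 'cy': 188.30063805320174, 'k1': -0.016447266182596135, 'rvec': array([ 2.16224903, -2.11877111,  0.1653973 ]), 'tvec': array([-0.0152684 ,  0.5959394 ,  1.28540031])} (array([ 0.39086025, -0.00598301,  1.36191898]), array([ 0.14630219,  0.00897567, -0.98925484]))
0.1 [ 0.17420753 -0.59965378  0.23801171] [ 9.90017217e-01  1.40944179e-01 -1.70167709e-04 -7.86469129e-04] [[ 0.96   0.279 -0.001]
 [ 0.279 -0.96   0.002]
 [-0.    -0.002 -1.   ]]
```

View pics/s0.png

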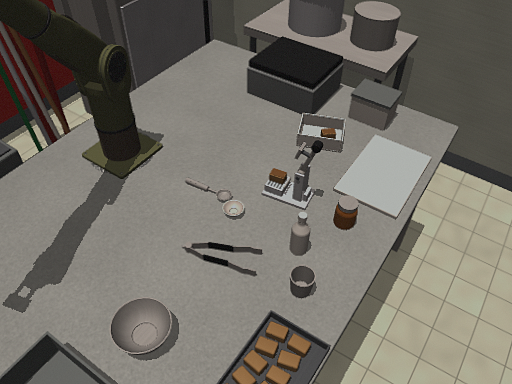

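View pics/t0.png

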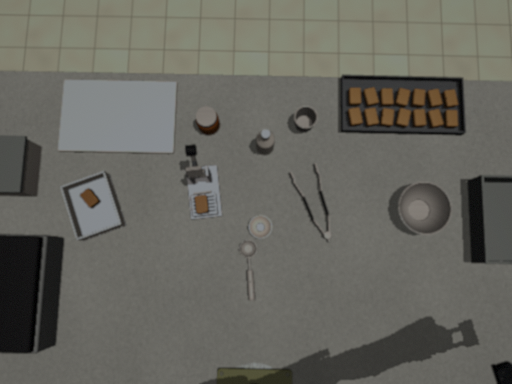

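Top view: press at about (203,195) with the block at (202,204) and the knob at (191,150). Tongs pivot at (328,236), tips near (293,175) and (315,167). Now the measurements.

Run:
```python
from h import *
im=cv2.imread("pics/t0.png"); c=im[120:260,170:350]
p=r.camera_params("top"); ps=r.camera_params("scene")
s=cv2.imread("pics/s0.png")
a=cv2.resize(c,None,fx=4,fy=4,interpolation=cv2.INTER_CUBIC)
cv2.imwrite("pics/t0c.png",a)
b=cv2.resize(s[135:285,175:325],None,fx=4,fy=4,interpolation=cv2.INTER_CUBIC); cv2.imwrite("pics/s0c.png",b)
hsv=cv2.cvtColor(im,cv2.COLOR_BGR2HSV)
def blobs(m,box,n=4):
    k=np.zeros_like(m);x0,y0,x1,y1=box;k[y0:y1,x0:x1]=m[y0:y1,x0:x1]
    for q in sorted(cv2.findContours(k,cv2.RETR_EXTERNAL,cv2.CHAIN_APPROX_NONE)[0],key=cv2.contourArea)[::-1][:n]:
        print(cv2.contourArea(q),cv2.minAreaRect(q)); yield q
def br(im):
    h=cv2.cvtColor(im,cv2.COLOR_BGR2HSV); return ((h[...,0]<20)&(h[...,1]>110)).astype(np.uint8)
dk=lambda im:(im.max(2)<40).astype(np.uint8)
print("block top")
for q in blobs(br(im),(185,185,225,225),1):
    pts=np.array([onplane(p,x,0.07)[:2] for x in cv2.boxPoints(cv2.minAreaRect(q))]); print(pts.round(4),pts.mean(0))
print("dark top")
for q in blobs(dk(im),(170,130,350,260),5):
    (u,v),wh,an=cv2.minAreaRect(q); print(onplane(p,(u,v),.026),onplane(p,(u,v),.226))
print("dark scene")
for q in blobs(dk(s),(175,135,325,285),5):
    (u,v),wh,an=cv2.minAreaRect(q); print(onplane(ps,(u,v),.026),onplane(ps,(u,v),.226))
```

```text
block top
156.5 ((201.09405517578125, 203.94061279296875), (16.219106674194336, 11.144415855407715), 84.2894058227539)
[[0.5662 0.1739]
 [0.5699 0.1435]
 [0.5254 0.1374]
 [0.5218 0.1676]] [0.54581197 0.15560207]
dark top
77.5 ((190.5, 150.0), (10.0, 9.0), 90.0)
[0.70714013 0.19785131 0.026     ] [0.65978997 0.16733534 0.226     ]
32.0 ((208.0, 132.0), (4.0, 16.0), 90.0)
[0.76174086 0.1493089  0.026     ] [0.70621645 0.1260602  0.226     ]
18.0 ((323.227783203125, 202.9288330078125), (22.788209915161133, 1.7896499633789062), 72.6459732055664)
[ 0.56097064 -0.18527585  0.026     ] [ 0.53550347 -0.15843398  0.226     ]
12.0 ((307.5354919433594, 208.48521423339844), (22.84615707397461, 1.3846156597137451), 67.38013458251953)
[ 0.54421469 -0.14080306  0.026     ] [ 0.52125605 -0.1206192   0.226     ]
8.0 ((345.0, 130.5), (1.0, 8.0), 90.0)
[ 0.77446969 -0.248796    0.026     ] [ 0.71703965 -0.21244455  0.226     ]
dark scene
102.5 ((219.7871551513672, 246.22384643554688), (26.300874710083008, 5.225905895233154), 9.865806579589844)
[ 0.5496456  -0.14979271  0.026     ] [ 0.64807807 -0.26510768  0.226     ]
101.5 ((215.05831909179688, 259.7785339355469), (25.754722595214844, 5.038967132568359), 14.743562698364258)
[ 0.56698584 -0.19422831  0.026     ] [ 0.66195894 -0.30067842  0.226     ]
88.5 ((316.76922607421875, 146.3461456298828), (9.429903030395508, 12.480754852294922), 33.690067291259766)
[0.56550532 0.39048941 0.026     ] [0.66077379 0.16738855 0.226     ]
3.0 ((305.30413818359375, 153.19073486328125), (9.848857879638672, 3.9598500728607178), 23.96249008178711)
[0.55050152 0.33531387 0.026     ] [0.64876323 0.1232205  0.226     ]
2.5 ((297.2500305175781, 178.25001525878906), (2.1213202476501465, 1.4142134189605713), 45.0)
[0.5901855  0.21217811 0.026     ] [0.68053029 0.02465023 0.226     ]
```

View pics/t0c.png

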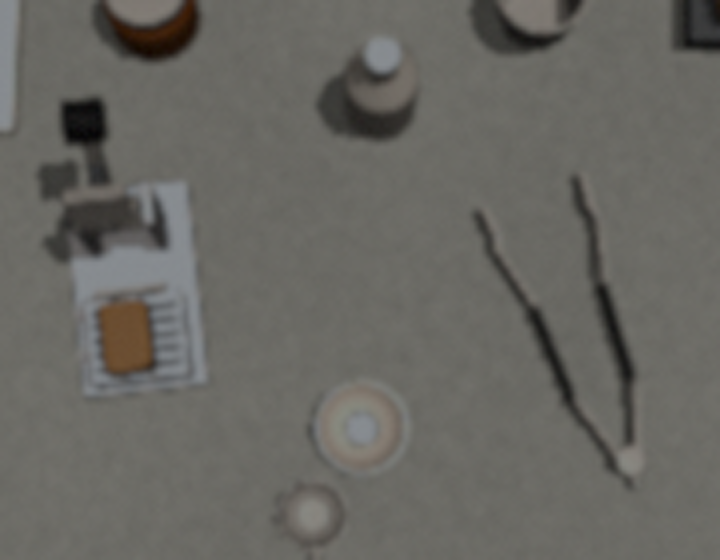

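View pics/s0c.png

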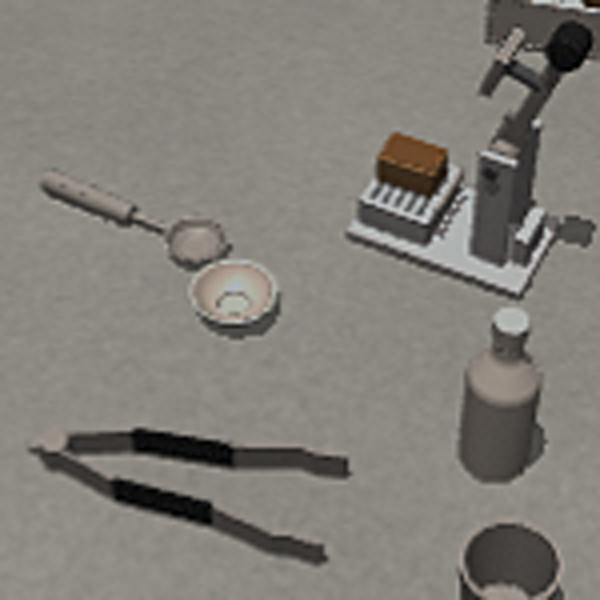

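Crops: block at (127,338) in the nest of the top crop, plate corners at (87,396), (206,383) and (186,182), knob at (83,121). Tongs pivot at (628,460), with the black grips at (552,355) and (617,332).

Run:
```python
from h import *
p=r.camera_params("top"); ps=r.camera_params("scene")
T=lambda x,y,z:onplane(p,(170+(x+.5)/4-.5,120+(y+.5)/4-.5),z)
S=lambda x,y,z:onplane(ps,(175+(x+.5)/4-.5,135+(y+.5)/4-.5),z)
fl,fr,br=T(87,396,.012),T(206,383,.012),T(186,182,.012)
print("plate top",fl,fr,br, np.linalg.norm(fl-fr),np.linalg.norm(br-fr),np.degrees(np.arctan2(*(br-fr)[1::-1])),np.degrees(np.arctan2(*(fl-fr)[1::-1])))
a,b,c=S(347,233,.012),S(520,296,.012),S(556,243,.012)
print("plate scene fr,br,bl?",a,b,c,np.linalg.norm(a-b),np.degrees(np.arctan2(*(b-a)[1::-1])))
def tri(u,v):
    c1,d1=ray(p,u);c2,d2=ray(ps,v); s=np.linalg.lstsq(np.c_[d1,-d2],c2-c1,rcond=None)[0]
    x,y=c1+s[0]*d1,c2+s[1]*d2; return (x+y)/2,np.linalg.norm(x-y)
print("knob",tri((190.5,150),(316.8,146.3)))
print("grips",T(552,355,.026),T(617,332,.026),S(183,448,.013),S(163,501,.013))
print("pivot",T(628,460,.026),"tips",T(480,214,.026),T(576,180,.026),S(347,468,.013),S(325,553,.013),"piv s",S(48,441,.02))
ims=cv2.imread("pics/s0.png")
print("blockscene top corners",[S(x,y,.07)[:2].round(4) for x,y in((398,134),(447,150),(437,171),(379,157))])
```

```text
plate top [0.50998469 0.18893467 0.012     ] [0.52102498 0.10437531 0.012     ] [0.66697698 0.12366208 0.012     ] 0.08527703750378189 0.14722081131497436 7.527713222537526 97.4386079267488
plate scene fr,br,bl? [0.52370191 0.10209934 0.012     ] [0.67054321 0.12208254 0.012     ] [0.66610025 0.18771284 0.012     ] 0.14819479137940786 7.7496049782191205
knob (array([0.66026426, 0.16767449, 0.2255937 ]), np.float64(0.0009026187279150441))
grips [ 0.54453374 -0.14105518  0.026     ] [ 0.56187663 -0.18711415  0.026     ] [ 0.54548248 -0.14248198  0.013     ] [ 0.56173403 -0.1870673   0.013     ]
pivot [ 0.47144907 -0.19480181  0.026     ] tips [ 0.64504688 -0.08901298  0.026     ] [ 0.67131011 -0.15773078  0.026     ] [ 0.65124911 -0.09076645  0.013     ] [ 0.67832399 -0.15876759  0.013     ] piv s [ 0.46654179 -0.19618318  0.02      ]
blockscene top corners [array([0.5265, 0.1687]), array([0.568 , 0.1752]), array([0.5739, 0.1504]), array([0.5284, 0.1378])]
```

Careful with the scale: shifts go in units of 100 mm and turns go in units of 0.2 rad. That gives: 0.34 m is 3.4, -0.3 m is -3, 0.15 rad is 0.75.

Request:
nudge_tcp --deltas "1 3.4 -3 -0.6 0 0 0.75 | 1 3.4 -3 -0.6 0 0 0.75 | 1 3.4 -3 -0.6 0 0 0.75 | 1 3.4 -3 -0.6 0 0 0.75 | 1 3.4 -3 -0.6 0 0 0.75 | 1 3.4 -3 -0.6 0 0 0.75 | 1 3.4 -3 -0.6 0 0 0.75 | 1 3.4 -3 -0.6 0 0 0.75 | 1 3.4 -3 -0.6 0 0 0.75 | 1 3.4 -3 -0.6 0 0 0.75" --grip_n 20

```text
clock: 1.1
tool_pos: [0.4211, -0.2109, 0.2994]
eef_rot: [0.997, 0.072, 0.002, -0.001]
contact_force: [0.2, -0.1, 0.2]
opening: 1.001
finger_force: 0.0
```

Add to h.py:
```python
def go(x,y,z,yaw=None):
    "shift in tool axes to put the TCP there; turn about tool z to yaw (deg) of tool x"
    s=r.get_state(); M=R.from_quat(s["eef_rot"]).as_matrix()
    print("shift",(M.T@(np.array([x,y,z])-s["tool_pos"])).round(4), "tilt",M[:,2].round(4))
    cy=np.degrees(np.arctan2(M[1,0],M[0,0]))
    print("yaw",cy.round(2), "rz", None if yaw is None else np.radians(cy-yaw).round(4), "pos",np.round(s["tool_pos"],4),"t",s["clock"])
```

```bash
python3 -c "
from h import *
go(.66,.1676,.3,7.6)"
```

```text
shift [ 0.2907 -0.3402  0.0013] tilt [ 0.0035  0.0026 -1.    ]
yaw 8.26 rz 0.0114 pos [ 0.4211 -0.2109  0.2994] t 1.1
```

Request:
nudge_tcp --deltas "1 2.85 -3.35 0 0 0 0.05 | 1 2.85 -3.35 0 0 0 0.05 | 1 2.85 -3.35 0 0 0 0.05 | 1 2.85 -3.35 0 0 0 0.05 | 1 2.85 -3.35 0 0 0 0.05 | 1 2.85 -3.35 0 0 0 0.05 | 1 2.85 -3.35 0 0 0 0.05 | 1 2.85 -3.35 0 0 0 0.05 | 1 2.85 -3.35 0 0 0 0.05 | 1 2.85 -3.35 0 0 0 0.05"

```text
clock: 2.1
tool_pos: [0.6561, 0.1596, 0.2971]
eef_rot: [0.998, 0.065, -0.0, -0.002]
contact_force: [-0.5, 0.1, -1.0]
opening: 1.0
finger_force: 0.0
```

```bash
python3 -c "
from h import *
p,im=snap('wrist','w1.png')
go(.66,.1676,.3,7.6)
print(proj(p,[[.66,.1676,.2256],[.552,.153,.04],[.546,.1556,.07]]))"
```

```text
shift [ 0.0062 -0.0116 -0.0028] tilt [-1.7e-03  9.0e-04 -1.0e+00]
yaw 7.28 rz -0.0056 pos [0.6553 0.1553 0.2972] t 2.15
[[246.54167905 197.05195812]
 [251.36211886 219.90239199]
 [248.88179683 231.37767301]]
```

View pics/w1.png

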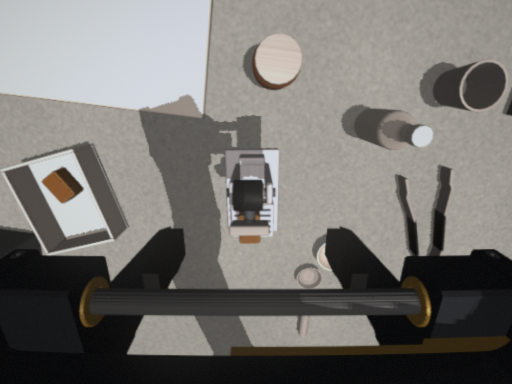

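Wrist view: knob at about (248,193), predicted (246,197); base plate below it, fingers on either side. Settle and refine.

To row units: -0.01 m is -0.1, 0.005 m is 0.05.

Request:
nudge_tcp --deltas "1 0.05 -0.1 0 0 0 0 | 1 0.05 -0.1 0 0 0 0 | 1 0.05 -0.1 0 0 0 0"

```text
clock: 2.45
tool_pos: [0.6589, 0.1619, 0.2989]
eef_rot: [0.998, 0.061, -0.0, 0.0]
contact_force: [-0.4, -0.0, -0.1]
opening: 0.997
finger_force: 0.0Traceback (most recent call last):
```

Run:
```python
from h import *
p,im=snap('wrist','w2.png')
k=(im.max(2)<30).astype(np.uint8); k[:170]=0;k[216:]=0;k[:,:222]=0;k[:,275:]=0
q=max(cv2.findContours(k,cv2.RETR_EXTERNAL,cv2.CHAIN_APPROX_NONE)[0],key=cv2.contourArea)
x,y,w,h=cv2.boundingRect(q);print(x,y,w,h)
c=(x+(w-1)/2,y+(h-1)/2); print(c,onplane(p,c,.2256))
print(proj(p,[[.66,.1676,.2256]]))
h=cv2.cvtColor(im,cv2.COLOR_RGB2HSV)
go(.66,.1676,.206,7.6)
```

```text
  File "<stdin>", line 4, in <module>
ValueError: max() iterable argument is empty
```

Run:
```python
from h import *
p,im=snap('wrist','w2.png')
u,v=proj(p,[[.66,.1676,.2256]])[0]; print(u,v)
k=(im.max(2)<55).astype(np.uint8); m=np.zeros_like(k); m[int(v)-28:int(v)+28,int(u)-26:int(u)+26]=1; k&=m
k=cv2.morphologyEx(k,cv2.MORPH_OPEN,np.ones((7,7)))
q=max(cv2.findContours(k,cv2.RETR_EXTERNAL,cv2.CHAIN_APPROX_NONE)[0],key=cv2.contourArea)
x,y,w,h=cv2.boundingRect(q);print(x,y,w,h)
c=(x+(w-1)/2,y+(h-1)/2); print(c,onplane(p,c,.2256))
go(.66,.1676,.206,7.6)
cv2.imwrite("pics/w2c.png",cv2.resize(im[100:260,156:346,::-1],None,fx=3,fy=3))
```

```text
248.2484286792541 199.71647659795352
234 183 29 30
(248.0, 197.5) [0.6620363 0.1680516 0.2256   ]
shift [ 0.0017 -0.0057  0.093 ] tilt [ 1.e-04 -7.e-04 -1.e+00]
yaw 6.95 rz -0.0113 pos [0.659  0.1618 0.299 ] t 2.55
```

View pics/w2c.png

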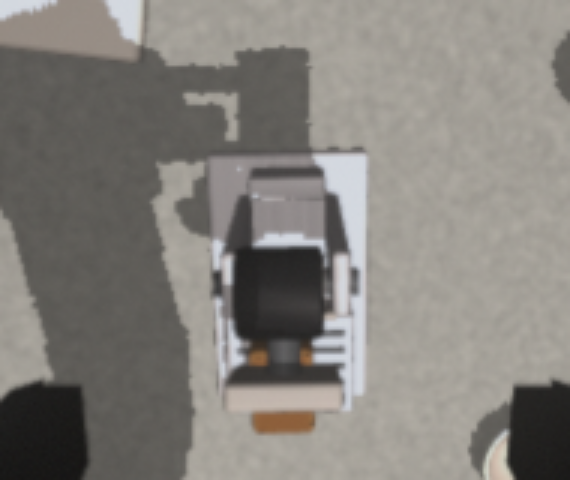

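The crop confirms the knob at (248,197) px, aligned with the fingers. Descend and pinch.

To row units: 0.093 m is 0.93, -0.006 m is -0.06, -0.01 rad is -0.05.

Request:
nudge_tcp --deltas "1 0.03 -0.06 0.4 0 0 -0.05 | 1 0.03 -0.06 0.93 0 0 -0.05 | 1 0.03 -0.06 0.93 0 0 -0.05 | 1 0.03 -0.06 0.93 0 0 -0.05 | 0 0.03 -0.06 0.93 0 0 -0.05 | 0 0.03 -0.06 0.93 0 0 -0.05 | 0 0.03 -0.06 0.93 0 0 -0.05 | 0 0.03 -0.06 0.93 0 0 -0.05 | 0 0.03 -0.06 0.93 0 0 -0.05 | 0 0.03 -0.06 0.93 0 0 -0.05" --grip_n 15

```text
clock: 3.55
tool_pos: [0.6614, 0.1694, 0.2059]
eef_rot: [0.998, 0.066, 0.0, 0.0]
contact_force: [0.1, 0.2, -0.0]
opening: 0.478
finger_force: 0.0
```

Run:
```python
from h import *
go(.662,.168,.206,7.6)
```

```text
shift [ 0.0004  0.0015 -0.0001] tilt [ 3.e-04 -0.e+00 -1.e+00]
yaw 7.61 rz 0.0001 pos [0.6614 0.1694 0.2059] t 3.55
```

Request:
nudge_tcp --deltas "0 0 0 0 0 0 0 | 0 0 0 0 0 0 0 | 0 0 0 0 0 0 0 | 0 0 0 0 0 0 0 | 0 0 0 0 0 0 0" --grip_n 15

```text
clock: 4.05
tool_pos: [0.6616, 0.1676, 0.2056]
eef_rot: [0.998, 0.066, -0.0, 0.001]
contact_force: [1.0, -6.2, 1.1]
opening: 0.293
finger_force: 15.0
```

Run:
```python
import numpy as np
x=lambda q:.075-.12*np.cos(q)
z=lambda q:.11+.12*np.sin(q)
for q0,l in ((1.843,np.arange(1.74,.8,-.1)),(0.84,np.arange(.74,-.1,-.1))):
    print([(round(q,2),round(x(q)-x(q0),3),round(z(q0)-z(q),3)) for q in l])
```

```text
[(np.float64(1.74), np.float64(-0.012), np.float64(-0.003)), (np.float64(1.64), np.float64(-0.024), np.float64(-0.004)), (np.float64(1.54), np.float64(-0.036), np.float64(-0.004)), (np.float64(1.44), np.float64(-0.048), np.float64(-0.003)), (np.float64(1.34), np.float64(-0.06), np.float64(-0.001)), (np.float64(1.24), np.float64(-0.071), np.float64(0.002)), (np.float64(1.14), np.float64(-0.082), np.float64(0.007)), (np.float64(1.04), np.float64(-0.093), np.float64(0.012)), (np.float64(0.94), np.float64(-0.103), np.float64(0.019)), (np.float64(0.84), np.float64(-0.112), np.float64(0.026))]
[(np.float64(0.74), np.float64(-0.009), np.float64(0.008)), (np.float64(0.64), np.float64(-0.016), np.float64(0.018)), (np.float64(0.54), np.float64(-0.023), np.float64(0.028)), (np.float64(0.44), np.float64(-0.028), np.float64(0.038)), (np.float64(0.34), np.float64(-0.033), np.float64(0.049)), (np.float64(0.24), np.float64(-0.036), np.float64(0.061)), (np.float64(0.14), np.float64(-0.039), np.float64(0.073)), (np.float64(0.04), np.float64(-0.04), np.float64(0.085)), (np.float64(-0.06), np.float64(-0.04), np.float64(0.097))]
```

To row units: -0.112 m is -1.12, -0.103 m is -1.03.

Request:
nudge_tcp --deltas "0 -0.12 0.02 -0.03 0 0 0 | 0 -0.24 0.02 -0.04 0 0 0 | 0 -0.36 0.02 -0.04 0 0 0 | 0 -0.48 0.02 -0.03 0 0 0 | 0 -0.6 0.02 -0.01 0 0 0 | 0 -0.71 0.02 0.02 0 0 0 | 0 -0.82 0.02 0.07 0 0 0 | 0 -0.93 0.02 0.12 0 0 0 | 0 -1.03 0.02 0.19 0 0 0 | 0 -1.12 0.02 0.26 0 0 0" --grip_n 15

```text
clock: 5.05
tool_pos: [0.5501, 0.152, 0.18]
eef_rot: [0.998, 0.066, 0.0, 0.0]
contact_force: [0.7, -3.4, -0.2]
opening: 0.294
finger_force: 15.0
```

To row units: 0.087 m is 0.87, 0.081 m is 0.81.

Request:
nudge_tcp --deltas "0 -0.09 0 0.08 0 0 0 | 0 -0.16 0 0.18 0 0 0 | 0 -0.23 0 0.28 0 0 0 | 0 -0.28 0 0.38 0 0 0 | 0 -0.33 0 0.49 0 0 0 | 0 -0.36 0 0.61 0 0 0 | 0 -0.39 0 0.73 0 0 0 | 0 -0.4 0 0.81 0 0 0 | 0 -0.4 0 0.87 0 0 0 | 0 -0.4 0 0.87 0 0 0" --grip_n 15

```text
clock: 6.05
tool_pos: [0.5135, 0.1469, 0.0936]
eef_rot: [0.998, 0.065, 0.002, 0.0]
contact_force: [3.6, -5.5, 2.3]
opening: 0.291
finger_force: 15.0
```

```bash
python3 -c "
from h import *
go(.662,.168,.206,7.6)
print(r.get_state()['contact_force'])
p,im=snap('scene')
cv2.imwrite('pics/s3.png',cv2.resize(im[120:240,230:350,::-1],None,fx=5,fy=5,interpolation=cv2.INTER_CUBIC))"
```

```text
shift [ 0.1505 -0.0015 -0.1117] tilt [ 4.8e-03  2.0e-04 -1.0e+00]
yaw 7.5 rz -0.0018 pos [0.5135 0.1469 0.0936] t 6.05
[ 3.60322738 -5.45663706  2.27346328]
```

View pics/s3.png

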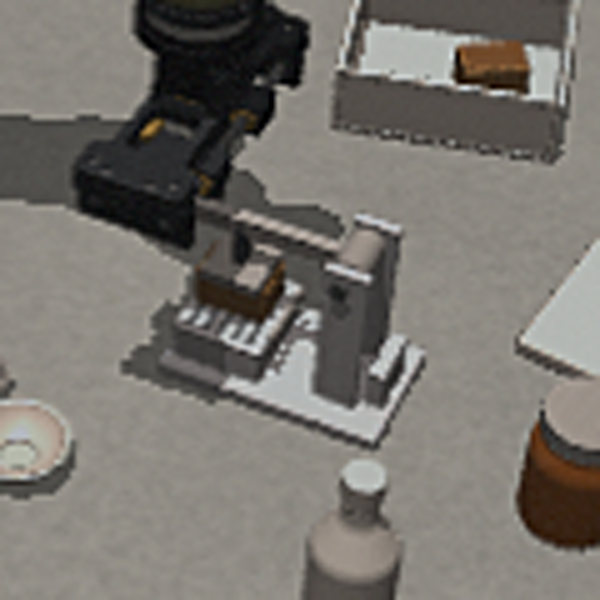

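The pad sits on or just over the block (crop (245,280)). Press a little lower, then release the knob so the arm rests.

Request:
nudge_tcp --deltas "0 0.01 0.01 0.02 0 0 0 | 0 0.01 0.01 0.04 0 0 0 | 0 0.01 0.01 0.05 0 0 0 | 0 0.01 0.01 0.05 0 0 0" --grip_n 15

```text
clock: 6.5
tool_pos: [0.5142, 0.1469, 0.0901]
eef_rot: [0.998, 0.066, 0.003, -0.001]
contact_force: [-0.5, -4.3, 19.0]
opening: 0.291
finger_force: 15.0
```

Request:
nudge_tcp --deltas "0.5 0 0 0 0 0 0 | 0.5 0 0 0 0 0 0 | 0.5 0 0 0 0 0 0 | 0.5 0 0 0 0 0 0 | 0.5 0 0 0 0 0 0 | 0.5 0 0 0 0 0 0 | 0.5 0 0 0 0 0 0 | 0.5 0 0 0 0 0 0 | 0.5 0 0 0 0 0 0 | 0.5 0 0 0 0 0 0"

```text
clock: 7.5
tool_pos: [0.5121, 0.1465, 0.0877]
eef_rot: [0.998, 0.066, 0.0, 0.0]
contact_force: [0.6, -0.2, 0.3]
opening: 0.5
finger_force: 0.0
```

To row units: -0.002 m is -0.02, 0.002 m is 0.02.

Request:
nudge_tcp --deltas "0.5 0 0.02 -0.02 0 0 0 | 0 0 0.02 -0.02 0 0 0 | 0 0 0.02 -0.02 0 0 0 | 0 0 0.02 -0.02 0 0 0 | 0 0 0.02 -0.02 0 0 0 | 0 0 0.02 -0.02 0 0 0 | 0 0 0.02 -0.02 0 0 0" --grip_n 15

```text
clock: 8.2
tool_pos: [0.5122, 0.1465, 0.0898]
eef_rot: [0.998, 0.067, 0.0, -0.001]
contact_force: [-1.1, 5.2, 0.3]
opening: 0.289
finger_force: 15.0
```

Request:
nudge_tcp --deltas "0 0.01 0 -0.12 0 0 0 | 0 0.02 0 -0.24 0 0 0 | 0 0.05 0 -0.35 0 0 0 | 0 0.09 0 -0.47 0 0 0 | 0 0.15 0 -0.57 0 0 0 | 0 0.21 0 -0.68 0 0 0 | 0 0.28 0 -0.77 0 0 0 | 0 0.36 0 -0.86 0 0 0 | 0 0.45 0 -0.94 0 0 0 | 0 0.55 0 -1.01 0 0 0"

```text
clock: 9.2
tool_pos: [0.5643, 0.1538, 0.1903]
eef_rot: [0.998, 0.067, -0.003, -0.001]
contact_force: [-2.3, 5.5, -4.2]
opening: 0.295
finger_force: 15.0
```

Request:
nudge_tcp --deltas "0 0.1 0 -0.06 0 0 0 | 0 0.21 0 -0.11 0 0 0 | 0 0.33 0 -0.15 0 0 0 | 0 0.44 0 -0.17 0 0 0 | 0 0.56 0 -0.19 0 0 0 | 0 0.68 0 -0.19 0 0 0 | 0 0.8 0 -0.18 0 0 0 | 0 0.92 0 -0.16 0 0 0 | 0 1.04 0 -0.13 0 0 0 | 0 1.08 0 -0.11 0 0 0"

```text
clock: 10.2
tool_pos: [0.6676, 0.1683, 0.2]
eef_rot: [0.998, 0.067, -0.008, -0.001]
contact_force: [-17.8, 1.9, 13.7]
opening: 0.291
finger_force: 15.0
```

```bash
python3 -c "
from h import *
go(.662,.168,.206,7.6)"
```

```text
shift [-0.0057 -0.0005 -0.0059] tilt [-1.540e-02  5.000e-04 -9.999e-01]
yaw 7.74 rz 0.0024 pos [0.6676 0.1683 0.2   ] t 10.2
```

To row units: -0.1 m is -1, -0.07 m is -0.7.

Request:
nudge_tcp --deltas "1 -0.02 0 0 0 0 0 | 1 -0.02 0 0 0 0 0 | 1 -0.02 0 0 0 0 0 | 1 -0.02 0 0 0 0 0 | 1 -0.02 0 0 0 0 0 | 1 0 0 -0.3 0 0 0 | 1 0 0 -0.7 0 0 0 | 1 0 0 -1 0 0 0 | 1 0 0 -1 0 0 0"

```text
clock: 11.1
tool_pos: [0.6767, 0.1667, 0.3073]
eef_rot: [0.998, 0.066, 0.005, -0.001]
contact_force: [-0.2, 0.3, 0.2]
opening: 0.995
finger_force: 0.0
```

```bash
python3 -c "
from h import *
go(.554,-.164,.25,20.4)"
```

```text
shift [-0.1658  0.3118  0.0551] tilt [ 0.0102  0.003  -0.9999]
yaw 7.57 rz -0.2239 pos [0.6767 0.1667 0.3073] t 11.1
```

To row units: 0.31 m is 3.1, -0.166 m is -1.66, -0.224 rad is -1.12.

Request:
nudge_tcp --deltas "1 -1.66 3.1 0.5 0 0 -1.12 | 1 -1.66 3.1 0.5 0 0 -1.12 | 1 -1.66 3.1 0.5 0 0 -1.12 | 1 -1.66 3.1 0.5 0 0 -1.12 | 1 -1.66 3.1 0.5 0 0 -1.12 | 1 -1.66 3.1 0.5 0 0 -1.12 | 1 -1.66 3.1 0.5 0 0 -1.12 | 1 -1.66 3.1 0.5 0 0 -1.12 | 1 -1.66 3.1 0.5 0 0 -1.12 | 1 -1.66 3.1 0.5 0 0 -1.12"

```text
clock: 12.1
tool_pos: [0.5509, -0.1615, 0.2516]
eef_rot: [0.984, 0.178, 0.0, -0.001]
contact_force: [0.8, 1.1, -0.6]
opening: 1.002
finger_force: 0.0
```

Request:
nudge_tcp --deltas "1 0 0 0 0 0 0 | 1 0 0 0 0 0 0"

```text
clock: 12.3
tool_pos: [0.5511, -0.1613, 0.2518]
eef_rot: [0.984, 0.179, 0.0, -0.0]
contact_force: [-1.0, 0.6, 0.5]
opening: 1.001
finger_force: 0.0
```

Run:
```python
from h import *
go(.554,-.164,.25,20.4)
p,im=snap('wrist','w3.png')
c,s=np.cos(np.radians(20.4)),np.sin(np.radians(20.4))
f=lambda x,y,z:[.554+c*x-s*y,-.164+s*x+c*y,z]
print(proj(p,[f(0,22,.026),f(0,-22,.026),f(-90,0,.02),f(105,0,.013)]))
for q in cv2.findContours(cv2.morphologyEx((im.max(2)<45).astype(np.uint8),cv2.MORPH_OPEN,np.ones((3,3))),cv2.RETR_EXTERNAL,cv2.CHAIN_APPROX_NONE)[0]:
    a=cv2.contourArea(q)
    if 100<a<5000: R_=cv2.minAreaRect(q); print(a,R_,onplane(p,R_[0],.02))
# knob now
t,it=snap("top","t3.png")
```

```text
shift [0.0017 0.0035 0.0018] tilt [ 6.e-04  6.e-04 -1.e+00]
yaw 20.62 rz 0.0038 pos [ 0.5511 -0.1613  0.2518] t 12.3
[[ 1.71490380e+06  1.05474799e+04]
 [-1.73227660e+06 -4.10361434e+03]
 [ 2.52384976e+02  7.46404820e+02]
 [ 2.52334815e+02  7.48761676e+02]]
1219.0 ((446.3180847167969, 44.29197311401367), (156.3248748779297, 26.85515785217285), 25.95337677001953) [ 0.78506048 -0.33839428  0.02      ]
```

View pics/w3.png

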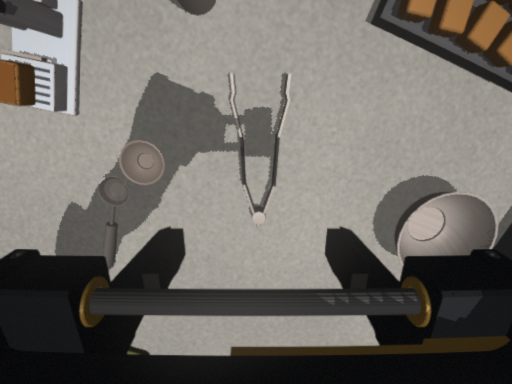

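Wrist view: tongs upright in the picture, pivot (259,218), grips centred at (243,160) and (275,161), tip ends (232,74) and (289,74). The block is still in the nest at left.

Run:
```python
from h import *
p=r.camera_params("wrist")
for n,u,z in (("piv",(259,218),.022),("gl",(243,160),.026),("gr",(275,161),.026),("tl",(232,74),.026),("tr",(289,74),.026)): print(n,onplane(p,u,z))
P=onplane(p,(259,218),.022); T=(onplane(p,(232,74),.026)+onplane(p,(289,74),.026))/2; d=(T-P)[:2]
yaw=np.arctan2(d[1],d[0]); print(np.degrees(yaw),np.linalg.norm(d))
o=P[:2]+.09*d/np.linalg.norm(d); print("origin",o)
go(*o,.004,np.degrees(yaw))
# knob after swing, from two-view-free plane at q~1.95 height
t=r.camera_params("top"); im=cv2.imread("pics/t3.png"); m=(im.max(2)<40).astype(np.uint8); k=np.zeros_like(m); k[130:170,175:207]=m[130:170,175:207]
q=max(cv2.findContours(k,0,1)[0],key=cv2.contourArea); c=cv2.minAreaRect(q); print("knob",c,onplane(t,c[0],.221))
```

```text
piv [ 0.47101071 -0.19915588  0.022     ]
gl [ 0.54896211 -0.14506776  0.026     ]
gr [ 0.56360262 -0.18815311  0.026     ]
tl [ 0.65056356 -0.09335279  0.026     ]
tr [ 0.67648485 -0.16231758  0.026     ]
20.328214337591827 0.20529999509211067
origin [ 0.55540532 -0.16789011]
shift [0.0021 0.0071 0.2478] tilt [ 4.e-04  2.e-04 -1.e+00]
yaw 20.56 rz 0.004 pos [ 0.5508 -0.162   0.2518] t 12.4
knob ((190.5, 147.5), (9.0, 9.0), 90.0) [0.66729572 0.16837021 0.221     ]
```

To row units: 0.247 m is 2.47, 0.243 m is 2.43, 0.004 rad is 0.02.

Request:
nudge_tcp --deltas "1 0.02 0.06 0.5 0 0 0.02 | 1 0.02 0.06 1 0 0 0.02 | 1 0.02 0.06 1.5 0 0 0.02 | 1 0.02 0.06 1.9 0 0 0.02 | 1 0.02 0.06 2.2 0 0 0.02 | 1 0.02 0.06 2.35 0 0 0.02 | 1 0.02 0.06 2.43 0 0 0.02 | 1 0.02 0.06 2.47 0 0 0.02 | 1 0.02 0.06 2.47 0 0 0.02" --grip_n 30

```text
clock: 13.3
tool_pos: [0.5551, -0.1683, 0.0055]
eef_rot: [0.984, 0.175, 0.001, 0.0]
contact_force: [-0.0, -0.3, 0.6]
opening: 1.001
finger_force: 0.0
```

Request:
nudge_tcp --deltas "0.5 0 0 0 0 0 0 | 0.5 0 0 0 0 0 0 | 0.5 0 0 0 0 0 0 | 0.5 0 0 0 0 0 0 | 0.5 0 0 0 0 0 0 | 0.5 0 0 0 0 0 0 | 0.5 0 0 0 0 0 0 | 0.5 0 0 0 0 0 0 | 0.5 0 0 0 0 0 0" --grip_n 30

```text
clock: 14.2
tool_pos: [0.5549, -0.1677, 0.005]
eef_rot: [0.984, 0.176, 0.001, -0.0]
contact_force: [1.6, 2.0, 4.7]
opening: 0.506
finger_force: 8.5
```

Request:
nudge_tcp --deltas "0.5 0 0 -0.2 0 0 0 | 0.5 0 0 -0.5 0 0 0 | 0.5 0 0 -1 0 0 0 | 0.5 0 0 -1.5 0 0 0 | 0.5 0 0 -1.9 0 0 0 | 0.5 0 0 -1.9 0 0 0" --grip_n 30

```text
clock: 14.8
tool_pos: [0.5572, -0.1695, 0.1997]
eef_rot: [0.985, 0.175, 0.004, 0.002]
contact_force: [0.8, -0.9, -1.6]
opening: 0.503
finger_force: 7.2
```

```bash
python3 -c "
from h import *
go(.442,.1417,.195,7.6)"
```

```text
shift [-0.0011 -0.3318  0.0028] tilt [ 0.0093 -0.0028 -1.    ]
yaw 20.13 rz 0.2187 pos [ 0.5572 -0.1695  0.1997] t 14.8
```

Request:
nudge_tcp --deltas "0.5 0 -0.4 0 0 0 0.1 | 0.5 0 -0.8 0 0 0 0.25 | 0.5 0 -1.2 0 0 0 0.4 | 0.5 0 -1.6 0 0 0 0.55 | 0.5 0 -2 0 0 0 0.7 | 0.5 0 -2.4 0 0 0 0.85 | 0.5 0 -2.8 0 0 0 1 | 0.5 0 -3.1 0 0 0 1.1 | 0.5 0 -3.32 0 0 0 1.1 | 0.5 0 -3.32 0 0 0 1.1"

```text
clock: 15.8
tool_pos: [0.4376, 0.146, 0.1936]
eef_rot: [0.998, 0.069, -0.001, -0.0]
contact_force: [-0.1, 0.1, -0.2]
opening: 0.499
finger_force: 7.2
```

Request:
nudge_tcp --deltas "0.5 0 0 0 0 0 0 | 0.5 0 0 0 0 0 0"

```text
clock: 16.0
tool_pos: [0.4398, 0.1415, 0.1942]
eef_rot: [0.998, 0.065, -0.001, 0.001]
contact_force: [-0.3, 0.4, -2.1]
opening: 0.499
finger_force: 7.2
```

```bash
python3 - <<'E'
from h import *
go(.442,.1417,.195,7.6)
p,im=snap('wrist')
t,it=snap('top','t4.png')
cv2.imwrite("pics/w4.png",cv2.resize(im[:260,140:400,::-1],None,fx=2.3,fy=2.3,interpolation=cv2.INTER_CUBIC))
h=cv2.cvtColor(im,cv2.COLOR_RGB2HSV); k=((h[...,0]<20)&(h[...,1]>110)).astype(np.uint8)
u=proj(p,[.546,.1556,.07])[0]; print(u)
for q in cv2.findContours(k,0,1)[0]:
    if cv2.contourArea(q)>150:
        R_=cv2.minAreaRect(q); print(R_,[onplane(p,x,.07)[:2].round(4) for x in cv2.boxPoints(R_)])
E
```

```text
shift [ 0.0023  0.     -0.0008] tilt [-9.0e-04 -1.8e-03 -1.0e+00]
yaw 7.46 rz -0.0025 pos [0.4398 0.1415 0.1942] t 16.0
[254.40701006  75.22927341]
((297.909423828125, 348.60675048828125), (14.786699295043945, 293.99029541015625), 88.66777801513672) [array([0.1946, 0.2518]), array([ 0.2553, -0.1446]), array([ 0.2287, -0.1559]), array([0.1664, 0.2516])]
((347.96588134765625, 302.5035095214844), (51.75827407836914, 16.84115982055664), 84.0938491821289) [array([0.3348, 0.027 ]), array([0.3397, 0.0073]), array([ 0.2612, -0.0208]), array([0.2558, 0.0007])]
((161.04949951171875, 302.5049743652344), (16.915632247924805, 51.74193572998047), 5.710592269897461) [array([0.2254, 0.2525]), array([0.3085, 0.2458]), array([0.3089, 0.2254]), array([0.2258, 0.2303])]
((253.5, 73.0), (54.0, 35.0), 90.0) [array([0.5685, 0.1755]), array([0.5727, 0.1438]), array([0.5261, 0.1369]), array([0.5217, 0.1703])]
```

View pics/w4.png

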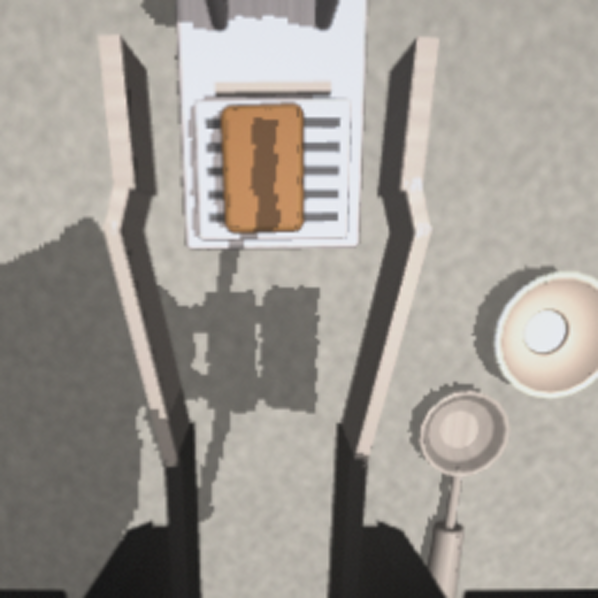

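Crop: block at (262,168), square with the tongs; paddles' far inner top corners at (120,36) and (418,38), near ones at (135,188) and (400,188). Alignment is symmetric about crop column ~268.

Run:
```python
from h import *
p=r.camera_params("wrist"); s=r.get_state(); M=R.from_quat(s["eef_rot"]).as_matrix()
W=lambda x,y,z:onplane(p,(140+(x+.5)/2.3-.5,(y+.5)/2.3-.5),z)
z=s["tool_pos"][2]+.021
f=[W(120,36,z),W(418,38,z),W(130,188,z),W(404,188,z)]
for a in f: print((M.T@(a-s["tool_pos"])).round(4))
b=np.array([*np.mean([[.5685,.1755],[.5727,.1438],[.5261,.1369],[.5217,.1703]],0),.055]); print("block",b)
print("block in tool",(M.T@(b-s["tool_pos"])).round(4))
```

```text
[ 0.1182 -0.0256 -0.0211]
[ 0.1179  0.0273 -0.021 ]
[ 0.0927 -0.0254 -0.0211]
[ 0.0928  0.0265 -0.021 ]
block [0.54725  0.156625 0.055   ]
block in tool [ 0.1084 -0.0011  0.1394]
```

To row units: 0.144 m is 1.44, 0.05 m is 0.5.

Request:
nudge_tcp --deltas "0.5 0.03 -0.02 0.2 0 0 0 | 0.5 0.03 -0.02 0.5 0 0 0 | 0.5 0.03 -0.02 0.8 0 0 0 | 0.5 0.03 -0.02 1.05 0 0 0 | 0.5 0.03 -0.02 1.25 0 0 0 | 0.5 0.03 -0.02 1.37 0 0 0 | 0.5 0.03 -0.02 1.44 0 0 0 | 0.5 0.03 -0.02 1.44 0 0 0 | 0.5 0.03 -0.02 1.44 0 0 0"

```text
clock: 17.0
tool_pos: [0.4428, 0.1457, 0.0512]
eef_rot: [0.998, 0.066, 0.001, -0.0]
contact_force: [0.4, -0.4, -1.4]
opening: 0.502
finger_force: 7.2
```

Run:
```python
from h import *
s=r.get_state(); M=R.from_quat(s["eef_rot"]).as_matrix(); print(s["tool_pos"],s["contact_force"])
b=np.array([.54725,.1566,.055]);print("block in tool",(M.T@(b-s["tool_pos"])).round(4))
p,im=snap('wrist')
cv2.imwrite("pics/w5.png",cv2.resize(im[:260,140:400,::-1],None,fx=2.3,fy=2.3,interpolation=cv2.INTER_CUBIC))
```

```text
[0.4428148  0.14573598 0.05124918] [ 0.39794807 -0.36577831 -1.42858821]
block in tool [ 0.105   0.003  -0.0036]
```

View pics/w5.png

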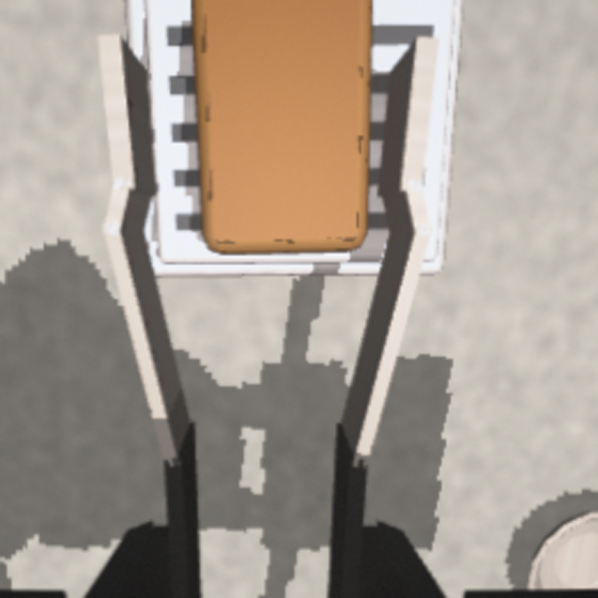

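The block (crop (285,125)) lies between the paddles, about 2 mm to the right of their middle. Shift by that and close.

Careful with the scale: shifts go in units of 100 mm and turns go in units of 0.2 rad. That gives: 0.002 m is 0.02, 0.001 m is 0.01.

Request:
nudge_tcp --deltas "0.5 0 0.02 0.01 0 0 0 | 0.5 0 0.02 0.01 0 0 0 | 0.5 0 0.02 0.01 0 0 0"

```text
clock: 17.35
tool_pos: [0.4428, 0.1437, 0.05]
eef_rot: [0.998, 0.066, 0.0, -0.0]
contact_force: [-0.3, 0.6, -1.0]
opening: 0.499
finger_force: 7.2
```

```bash
python3 -c "
from h import *
s=r.get_state(); M=R.from_quat(s['eef_rot']).as_matrix(); print(s['tool_pos'],(M.T@(np.array([.54725,.1566,.055])-s['tool_pos'])).round(4))"
```

```text
[0.44281009 0.14374513 0.05002868] [ 0.1052  0.0011 -0.0049]
```

Request:
nudge_tcp --deltas "0.4 0 0 0 0 0 0 | 0.4 0 0 0 0 0 0 | 0.3 0 0 0 0 0 0 | 0.3 0 0 0 0 0 0 | 0.2 0 0 0 0 0 0 | 0.2 0 0 0 0 0 0 | 0.2 0 0 0 0 0 0 | 0.2 0 0 0 0 0 0" --grip_n 40

```text
clock: 18.15
tool_pos: [0.4426, 0.1439, 0.0497]
eef_rot: [0.998, 0.066, 0.0, 0.0]
contact_force: [0.6, -1.0, -1.9]
opening: 0.402
finger_force: 40.0
```

Request:
nudge_tcp --deltas "0.2 0 0 -0.05 0 0 0 | 0.2 0 0 -0.1 0 0 0 | 0.2 0 0 -0.2 0 0 0 | 0.2 0 0 -0.3 0 0 0 | 0.2 0 0 -0.3 0 0 0"

```text
clock: 18.65
tool_pos: [0.4434, 0.144, 0.0813]
eef_rot: [0.998, 0.066, 0.001, -0.0]
contact_force: [-0.1, 0.1, -1.4]
opening: 0.402
finger_force: 40.0
```

Request:
nudge_tcp --deltas "0.2 0 0 -0.2 0 0 0 | 0.2 0 0 -0.4 0 0 0 | 0.2 0 0 -0.6 0 0 0 | 0.2 0 0 -0.8 0 0 0 | 0.2 0 0 -1 0 0 0 | 0.2 0 0 -1.2 0 0 0 | 0.2 0 0 -1.4 0 0 0 | 0.2 0 0 -1.55 0 0 0 | 0.2 0 0 -1.6 0 0 0 | 0.2 0 0 -1.6 0 0 0"

```text
clock: 19.65
tool_pos: [0.4427, 0.1438, 0.2401]
eef_rot: [0.998, 0.066, 0.001, -0.0]
contact_force: [-0.1, 0.4, -2.0]
opening: 0.404
finger_force: 40.0
```

Request:
nudge_tcp --deltas "0.2 0 0 0 0 0 0 | 0.2 0 0 0 0 0 0 | 0.2 0 0 0 0 0 0 | 0.2 0 0 0 0 0 0 | 0.2 0 0 0 0 0 0"

```text
clock: 20.15
tool_pos: [0.4425, 0.1438, 0.2394]
eef_rot: [0.998, 0.066, -0.0, 0.0]
contact_force: [-0.2, 0.1, -2.3]
opening: 0.402
finger_force: 40.0
```

Run:
```python
from h import *
pts=[]
ps={}
for n in("scene","top","wrist"):
    p,im=snap(n,"f_"+n+".png"); h=cv2.cvtColor(im,cv2.COLOR_RGB2HSV); k=((h[...,0]<20)&(h[...,1]>110)).astype(np.uint8)
    print(n,"pred",proj(p,[.547,.157,r.get_state()["tool_pos"][2]+.005]).round(0))
    for q in cv2.findContours(k,0,1)[0]:
        if cv2.contourArea(q)>60: print(cv2.contourArea(q),np.round(cv2.minAreaRect(q)[0],1),np.round(cv2.minAreaRect(q)[1],1))
p=r.camera_params("top"); im=cv2.imread("pics/f_top.png"); k=np.zeros(im.shape[:2],np.uint8); k[130:165,175:207]=(im.max(2)<40)[130:165,175:207]
q=max(cv2.findContours(k,0,1)[0],key=cv2.contourArea); print("knob",cv2.minAreaRect(q))
```

```text
scene pred [[281. 128.]]
257.5 [243.4 378.3] [22.6 16.1]
295.0 [277.3 376.6] [22.2 16.7]
636.5 [261.1 353.8] [23.3 37.7]
632.5 [292.6 353.1] [23.1 36.4]
290.5 [276.5 331.5] [21.  15.8]
312.5 [344.  217.8] [21.4 21.2]
98.5 [328.  132.5] [ 9. 14.]
130.0 [281.5 126.7] [18.3 13.9]
410.5 [  9. 100.] [46. 18.]
176.0 [12.  81.5] [59.9  4.9]
341.0 [26.1 87.2] [122.    5.7]
4615.0 [50.2 57.9] [148.5  54.1]
top pred [[192. 194.]]
153.5 [ 89.7 197.6] [16.4 10.6]
221.0 [190.3 194.5] [20.4 13.7]
112.0 [209.4 127.2] [12.  20.6]
377.5 [378.5 116.5] [17. 29.]
193.0 [354.8 116. ] [17.4 13.2]
616.0 [434.7  97.8] [47.  17.7]
1201.5 [418.5 107.5] [78.1 38. ]
188.0 [370.3  96.4] [17.4 13. ]
184.0 [354.5  96. ] [16. 13.]
wrist pred [[256.  56.]]
2747.5 [281.4 348.4] [ 14.9 293. ]
378.0 [334.5 303. ] [50.6 14.9]
367.0 [175.1 302.5] [14.7 51.4]
893.0 [15.5 38. ] [46. 31.]
7948.5 [257.  54.] [108.  78.]
knob ((190.5, 147.5), (9.0, 9.0), 90.0)
```

The block is in the tongs, about 0.24 m up and where predicted in all three cameras. The knob still stands fully back at (190.5,147.5).

```bash
python3 -c "
from plant import r
print(r.finish_job())"
```

```text
the job is handed in; nothing more can be done
None
```

The job is handed in after about 20 s: the block was pressed, the press arm swung fully back and stayed open, and the tongs hold the block about 24 cm up, above the press.

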